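Isolate the score-reel tester, load the missing reel, switch back on

ROBOT

A 6-joint arm with a two-finger parallel gripper is mounted at the origin on the work surface. World frame = base frame: x ahead of the robot, y to its left, z up, the work surface at z = 0. Lengths are in m, angles in rad, forces in N, time in s.
With the tool pointing down it reaches from about 0.25 to 0.775 m from the base axis. Payload 8.9 kg.
Tool frame: the origin (TCP) lies where the fingers leave the gripper's body, on its centre line; the fingertips stand 73 mm ahead of it and the grasp point (between the pads) lies 54 mm ahead of it; y points along the fingers, x is the direction in which the jaws open and shut, and the axes are right-handed (so a half turn about y gives the same grasp; the last joint's range is limited). The gripper opens to 85 mm and grips with 20 to 120 N. Pads are 22 mm wide; open, the fingers measure 114 mm over their backs; the gripper's body (76 mm by 85 mm) begins 54 mm behind the grasp point. The pads swing forward as they close: fully open they stand 13 mm farther back than shut.
Start: joints at [1.155, 0.291, -0.153, 1.127, 0, 1.431], TCP at [0.143, 0.505, 0.304] pointing down, gripper open.
Joint ranges: [-2.52, 2.52], [-0.91, 1.74], [-1.3, 1.37], [-1.96, 2.02], [-1.52, 1.47], [-3.14, 3.14]. Speed limits (rad/s): [2.22, 2.22, 2.79, 3.14, 3.14, 3.14].

INTERFACE

Orientations are given as a unit quaternion [w, x, y, z].
In Python, from rig import bot, eyes, ticket gives the robot as it stands. The module is installed in compiled form; this text tells all that it offers.
- The arm moves only by the tool jog_arm, never from a script. Its argument "moves" is a list of rows, each an object with "dr": the turn, a rotation vector about the world's x, y, z as a fraction of full scale, a list of three; "delta_pos": the shift along the world's x, y, z as a fraction of full scale, a list of three; "claw": the closure, from 0 (fully open) to 1 (shut). In form: [{"dr": [rx, ry, rz], "delta_pos": [dx, dy, dz], "claw": claw}, ...]. A call has 1 to 20 rows; each row is the pose to reach, as a shift and turn from the pose measured when the call began; what a row does not reach only later rows make up. Full scale, the value 1, is 0.08 m for a shift and pi/2 rad for a turn. A row lasts 1/12 s, in which the tool goes at most 41.7 mm and 7.16 degrees, less where a joint would pass 70% of its speed; a pose out of reach is approached as far as the arm can. A call with a number of a shift or a turn outside -1 to 1 is refused whole. A call with a gripper value outside its range is refused whole. The fingers move at their own pace and stop on an object; the grip force is fixed at half the most. Time passes only in rows, so rows that repeat a pose let the fingers close. It gives the time, the measured TCP pose, the force and the opening at its end, in the units of the state.
- bot.get_state(): the state, without advancing time (a new reading comes with each control period).
- eyes.camera(name): name is "scene" or "top"; returns a dict with "image" (384x512x3 uint8, blue, green, red), "fov_y" (degrees; the focal length in pixels is half the picture's height over the tangent of half this angle, whatever the lens; pixels are square), "cx", "cy" (the principal point, pixels), "cam_to_world" (4x4, takes a point from camera to world coordinates). Camera axes: x right, y down, z forward; pixel columns grow to the right and rows downward; lengths in m; the calibration is good to about 2 mm. A picture is of the moment at which its call begins. There is no depth.
- ticket.hand_in(): hands the job in, once; it reports no verdict.
The state is a dict: "time": time; "joint_positions": joint angles; "qd": joint speeds; "tau": joint torques, N m; "position": TCP position; "ee_rot": TCP orientation; "contact_force": force on the tool from outside, world axes, zero at the start; "wrist_torque": the same for the moment, N m; "grip_width": finger opening in m.
Only numpy, scipy, OpenCV 4.12 (cv2) and the standard library are available. Lean on these libraries where they do the work, as an engineer would, in place of code of your own. Each camera call takes 0.05 s, during which the arm holds its last target. There are 200 camera calls.

TASK

Pull the red push-pull knob on the grey switch console out to its detent so the reel tester is isolated, and let it go. With the knob still out, take the spare blue score reel from the walnut saddle and set it down (do not drop it) in the one empty cradle of the row, resting on both rods between the side plates. Then push the knob fully home again, leaving the other reels in their cradles and the bystanders where they are.

Things in the scene. Friction and masses are not known exactly. Their poses are not given: they have to be found in the camera images.
- knob (a joint): Travel of the push-pull knob in m along its axis: 0 = pushed fully home (always so at the start), 0.024 = out at its detent, hard stops at both. An over-centre spring holds it at either end with about 5 N and snaps through at 0.012; a pull or push of 6 to 8 N moves it. A yellow band on the stem shows when it is out.
- knob_head (a point): Centre of the knob's red cylindrical head, 46 mm diameter, 34 mm long along z (flat top 17 mm along +z, underside 17 mm along -z and 26 mm off the panel when home). Moves with the knob. z is the pull direction, square to the panel: it leans 25 degrees from vertical to the console's front, the side roughly facing the robot. y is level.
- console: Grey switch console carrying the knob, 120 x 120 mm, its sloping panel 60 mm high at the front edge and 110 mm at the back; fixed in a run. Origin under its centre, front towards -x, z up. The knob's axis meets the panel 85 mm above the origin.
- bank: Wooden base board of the reel tester, 110 (x) x 290 (y) mm, 20 mm thick, origin under its centre; the three cradles stand on it in a row along its y, 90 mm apart. Two hold a reel, one is empty at the start. Fixed in a run.
- spare: The spare score reel, a blue plastic drum 92 mm in diameter and 36 mm wide over its flat sides, about 0.16 kg (varies), standing on its rim in a dark walnut saddle. Origin at the reel's centre; y is its axle (horizontal, square to the flat sides, either way round). x and z may be turned any way about the axle.
- saddle: Dark walnut saddle standing on the ledge, holding the spare at the start; the same shape as a cradle (92 x 58 mm, side plates 40 mm high, 46 mm between them). Origin at the centre of its underside; y is along the reel's axle. Fixed during a run.
- cradle_a_seat (a point): Seat point of one of three identical cradles in a row; which place in the row is empty varies. Here lies a seated reel's centre, 62.6 mm above the base board's top; z up, y along a seated reel's axle. Cradle: 92 (x) x 58 (y) mm, side plates 46 mm apart in y, tops 22.6 mm below this point; the reel rests on two 10 mm rods along y, 56 mm apart. Fixed in a run.
- cradle_b_seat (a point): Seat point of one of three identical cradles in a row; which place in the row is empty varies. Here lies a seated reel's centre, 62.6 mm above the base board's top; z up, y along a seated reel's axle. Cradle: 92 (x) x 58 (y) mm, side plates 46 mm apart in y, tops 22.6 mm below this point; the reel rests on two 10 mm rods along y, 56 mm apart. Fixed in a run.
- cradle_c_seat (a point): Seat point of one of three identical cradles in a row; which place in the row is empty varies. Here lies a seated reel's centre, 62.6 mm above the base board's top; z up, y along a seated reel's axle. Cradle: 92 (x) x 58 (y) mm, side plates 46 mm apart in y, tops 22.6 mm below this point; the reel rests on two 10 mm rods along y, 56 mm apart. Fixed in a run.
- reel_a: A blue plastic score reel already sitting in a cradle, same size and frame as the spare. Leave it there.
- reel_b: A blue plastic score reel already sitting in a cradle, same size and frame as the spare. Leave it there.
- tiltbob: Bystander: pewter-grey zinc tilt bob, a cone 52 mm across and 66 mm tall, standing; origin under its centre.
- cap: Bystander: yellow plastic bumper cap, a disc 80 mm across, 22 mm tall; origin under its centre.
- bracket: Bystander: chrome coin return bracket, 100 x 50 x 48 mm; origin under its foot plate's centre.
- lockbar: Bystander: bent steel lockdown bar piece, about 123 x 40 x 35 mm; origin at its underside.
- driver: Bystander: screwdriver 190 mm long, lying; origin under it, handle towards -x.
Things that resemble listed ones, but are neither listed nor needed, are in the scene too. Leave any turquoise look-alike of the spare alone.

How it is judged:
By the outcome, as a careful person would: the job done as asked, in the order asked, and still so for the second after the job is handed in, with the robot touching nothing.
It also fails if it takes over 64 s, if anything falls off the work surface, if the arm or the gripper's body presses on something with over 40 N, if the wrist force passes 120 N, or if a joint passes its speed limit or range.

## Working session

There is one attempt and no reset: what is moved stays moved. The work goes in short steps, Python scripts to look and compute and a tool call to move; the robot and the scene stay as the last step left them, time stands still between calls to the robot, and variables do not carry over. Pictures are saved under pics/ and viewed, about 8 in all and at most 12, crops included, and the job is handed in when it is done.

Besides the shell and the picture viewer there is one more tool, called after ">>>" in YAML: its name, and indented under it one key for each argument. jog_arm: Moves the arm, as the interface text tells. Shift numbers are shares of 0.08 m and turn numbers shares of pi/2 rad, none past 1 either way. Its arguments: {"type":"object","properties":{"moves":{"type":"array"}},"required":["moves"]}

```bash
mkdir -p pics
cat > h.py <<'E'
import numpy as np, cv2
from rig import bot, eyes, ticket
def grab(name, fn=None):
    c=eyes.camera(name)
    if fn: cv2.imwrite(fn,c["image"])
    return c
def foc(c): return c["image"].shape[0]/2/np.tan(np.radians(c["fov_y"])/2)
def ray(c,u,v):
    T=np.array(c["cam_to_world"]);f=foc(c)
    d=T[:3,:3]@np.array([(u-c["cx"])/f,(v-c["cy"])/f,1.]);return T[:3,3],d/np.linalg.norm(d)
def onz(c,u,v,z):
    o,d=ray(c,u,v);return o+d*(z-o[2])/d[2]
def proj(c,p):
    T=np.array(c["cam_to_world"]);q=T[:3,:3].T@(np.array(p)-T[:3,3]);f=foc(c)
    return np.array([c["cx"]+f*q[0]/q[2],c["cy"]+f*q[1]/q[2]])
def tri(c1,p1,c2,p2):
    A=[];b=[]
    for c,p in((c1,p1),(c2,p2)):
        o,d=ray(c,*p);M=np.eye(3)-np.outer(d,d);A.append(M);b.append(M@o)
    x=np.linalg.lstsq(np.vstack(A),np.hstack(b),rcond=None)[0]
    return x
E
python3 - <<'E'
from h import *
for n in("scene","top"):
    c=grab(n,f"pics/{n}0.png"); print(n,c["fov_y"],c["cx"],c["cy"],np.round(c["cam_to_world"],3).tolist())
a=cv2.imread("pics/scene0.png");b=cv2.imread("pics/top0.png")
s=bot.get_state();print(s)
E
```

```text
scene 49.8960544232069 255.09799791568855 187.47168689817542 [[0.307, 0.605, -0.734, 1.409], [0.952, -0.176, 0.252, -0.324], [0.023, -0.776, -0.63, 0.818], [0.0, 0.0, 0.0, 1.0]]
top 51.18682398080739 256.97707167566625 196.2675683796806 [[-0.028, -0.982, 0.187, 0.288], [-1.0, 0.03, 0.01, -0.017], [-0.015, -0.186, -0.982, 1.491], [0.0, 0.0, 0.0, 1.0]]
{'time': 0.1, 'joint_positions': array([ 1.15470571e+00,  2.91218095e-01, -1.54008928e-01,  1.12670419e+00,
        3.61165747e-05,  1.43150880e+00]), 'qd': array([-6.87435548e-04, -8.49899106e-04,  5.01410603e-05, -1.51589766e-04,
       -2.51449271e-03,  8.03686271e-04]), 'tau': array([ 1.74967154e-03, -5.37977922e+01,  3.31920075e+01,  9.26480134e-03,
       -2.46398158e-04, -1.25671266e-05]), 'position': array([0.14333608, 0.50475347, 0.30340837]), 'ee_rot': array([-0.56401495,  0.56438278,  0.42588192, -0.42659559]), 'contact_force': array([-1.45999551, -0.89273623, -0.23688706]), 'wrist_torque': array([ 0.02440243, -0.00182472, -0.01359867]), 'grip_width': 0.08570580303858782}
```

View pics/scene0.png

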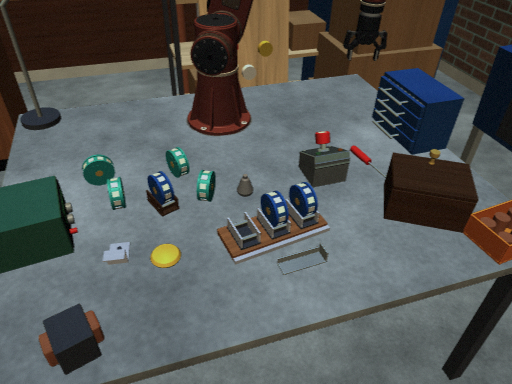

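View pics/top0.png

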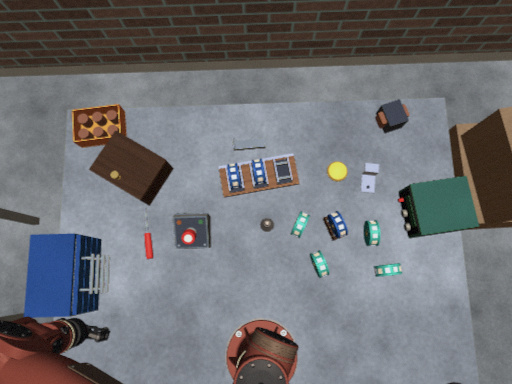

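The scene view shows the knob at (322,138), blue reels in the bank at (274,209) and (303,198), the empty cradle at (241,232) and a blue reel in a dark saddle at (161,188). Turquoise look-alikes are at (98,169), (117,192), (177,161) and (206,185). In the top view the knob is at (188,237), the empty cradle at (283,170) and the blue reel with saddle at (337,225). That reel fits the spare, because it is the only blue one outside the bank and it stands in walnut. I'll confirm this with crops.

Run:
```python
from h import *
a=cv2.imread("pics/scene0.png");b=cv2.imread("pics/top0.png")
def cr(i,x,y,w,h): return cv2.resize(i[y:y+h,x:x+w],(400,300),interpolation=cv2.INTER_CUBIC)
m=np.vstack([np.hstack([cr(a,120,150,100,75),cr(b,290,195,100,75)]),np.hstack([cr(a,210,120,140,105)  ,cr(b,165,145,140,105)])])
cv2.imwrite("pics/crop1.png",m)
cs=grab("scene");ct=grab("top")
for n,c in(("s",cs),("t",ct)):
    hsv=cv2.cvtColor(c["image"],cv2.COLOR_BGR2HSV)
    for nm,lo,hi in(("blue",(105,120,40),(125,255,255)),("red",(0,170,90),(6,255,255)),("yel",(22,150,120),(32,255,255))):
        k=cv2.inRange(hsv,lo,hi);N,L,S,C=cv2.connectedComponentsWithStats(k)
        for i in range(1,N):
            if S[i,4]>25: print(n,nm,S[i].tolist(),C[i].round(1).tolist(),onz(c,*C[i],.06).round(3))
```

```text
s blue [434, 0, 24, 48, 495] [445.0, 22.1] [-0.643  1.544  0.06 ]
s blue [500, 45, 12, 8, 60] [507.0, 47.8] [-0.203  1.589  0.06 ]
s blue [381, 68, 83, 86, 3327] [427.5, 107.7] [0.245 0.776 0.06 ]
s blue [148, 171, 26, 33, 372] [159.6, 186.6] [ 0.445 -0.286  0.06 ]
s blue [290, 182, 28, 35, 418] [303.4, 197.3] [0.607 0.097 0.06 ]
s blue [261, 191, 28, 36, 437] [274.2, 207.1] [0.623 0.003 0.06 ]
s red [316, 132, 14, 12, 136] [322.6, 137.7] [0.333 0.286 0.06 ]
s red [351, 146, 20, 18, 132] [360.2, 154.0] [0.457 0.362 0.06 ]
s red [69, 228, 8, 5, 29] [72.8, 230.1] [ 0.56 -0.52  0.06]
s yel [259, 40, 11, 7, 28] [263.2, 42.5] [-0.588  0.382  0.06 ]
s yel [151, 244, 29, 24, 497] [164.9, 254.9] [ 0.711 -0.309  0.06 ]
t blue [252, 159, 14, 25, 119] [258.2, 170.9] [ 0.655 -0.01   0.06 ]
t blue [228, 163, 13, 26, 117] [233.7, 175.3] [0.641 0.08  0.06 ]
t blue [328, 212, 20, 26, 167] [337.1, 224.2] [ 0.45  -0.286  0.06 ]
t blue [24, 234, 77, 84, 4904] [57.6, 275.4] [0.298 0.708 0.06 ]
t red [182, 230, 13, 14, 82] [188.9, 235.4] [0.426 0.245 0.06 ]
t red [145, 233, 8, 25, 139] [148.2, 245.5] [0.394 0.39  0.06 ]
t yel [328, 162, 14, 17, 27] [332.2, 167.6] [ 0.659 -0.282  0.06 ]
```

View pics/crop1.png

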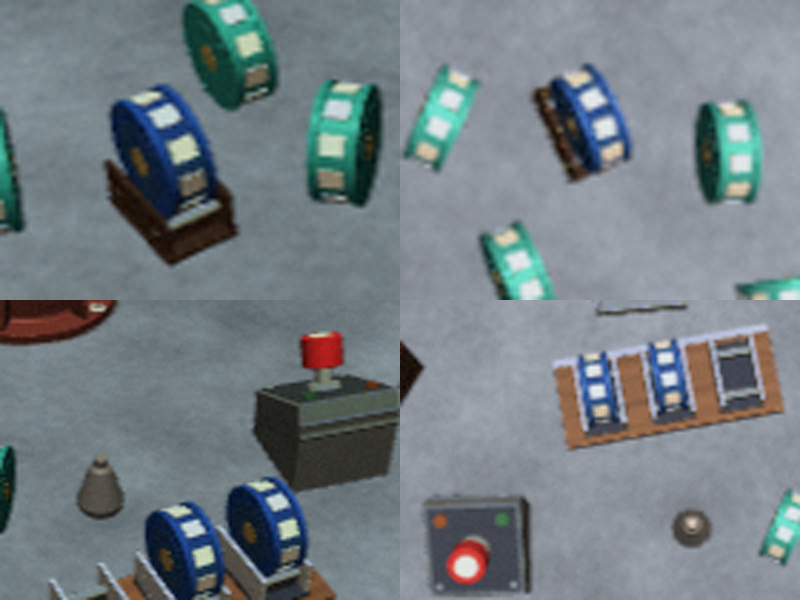

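The crop confirms that the only blue reel outside the bank stands in the walnut saddle, at scene (161,190) / top (337,225). Next I measure reel poses from the cream digits and the head and console from both views.

```bash
cat > meas.py <<'E'
from h import *
from scipy.optimize import least_squares
def digits(c,box):
    x,y,w,h=box; im=cv2.resize(c["image"][y:y+h,x:x+w],None,fx=4,fy=4,interpolation=cv2.INTER_CUBIC)
    hsv=cv2.cvtColor(im,cv2.COLOR_BGR2HSV)
    blue=cv2.inRange(hsv,(105,110,40),(125,255,255))
    N,L,S,C=cv2.connectedComponentsWithStats(blue);k=1+np.argmax(S[1:,4])
    hull=cv2.convexHull(np.argwhere(L==k)[:,::-1].astype(np.int32))
    H=np.zeros_like(blue);cv2.fillConvexPoly(H,hull,255)
    m=cv2.inRange(hsv,(0,0,125),(180,90,255))&H
    N,L,S,C=cv2.connectedComponentsWithStats(m)
    pts=[((C[i]+.5)/4-.5+[x,y]) for i in range(1,N) if S[i,4]>90 and not(S[i,0]==0)]
    ar=[int(S[i,4]) for i in range(1,N) if S[i,4]>90]
    M=cv2.moments(hull); hc=np.array([M['m10'],M['m01']])/M['m00']
    return pts,ar,(hc+.5)/4-.5+[x,y]
def reel(cs,bs,ct,bt,p0,yaw0):
    obs=[]
    for c,b in((cs,bs),(ct,bt)):
        P,ar,hc=digits(c,b);print(np.round(P,1).tolist(),ar,hc.round(1))
        obs+=[(c,p) for p in P]
    n=len(obs)
    T=np.array([0.6]*n)
    def pt(v,ph):
        return v[:3]+.046*np.array([np.cos(v[3])*np.cos(ph),np.sin(v[3])*np.cos(ph),np.sin(ph)])
    # initial phi by scan
    v0=np.r_[p0,yaw0]
    for i,(c,p) in enumerate(obs):
        g=np.linspace(-.3,3.4,75)
        T[i]=g[np.argmin([np.linalg.norm(proj(c,pt(v0,t))-p) for t in g])]
    f=lambda v:np.hstack([proj(c,pt(v,v[4+i]))-p for i,(c,p) in enumerate(obs)])
    r=least_squares(f,np.r_[v0,T],loss="soft_l1")
    print("reel",r.x[:3].round(4),"plane yaw deg",np.degrees(r.x[3]).round(1),"rms",np.sqrt(np.mean(f(r.x)**2)).round(2))
    return r.x
E
python3 - <<'E'
from meas import *
cs=grab("scene");ct=grab("top")
print("tri spare",tri(cs,(159.6,186.6),ct,(337.1,224.2)))
reel(cs,(143,167,36,42),ct,(323,207,30,36),[.445,-.286,.063],np.radians(20))
b=reel(cs,(257,187,36,44),ct,(248,155,22,34),[.63,0,.083],0.1)
a=reel(cs,(286,178,36,44),ct,(224,159,22,34),[.62,.09,.083],0.1)
print("row",b[:3]-a[:3],np.linalg.norm(b[:3]-a[:3]),"empty",2*b[:3]-a[:3])
# knob head: hull of red (incl. highlight)
K=[]
for c,(x,y,w,h) in((cs,(308,124,30,28)),(ct,(174,222,30,30))):
    im=cv2.resize(c["image"][y:y+h,x:x+w],None,fx=4,fy=4,interpolation=cv2.INTER_CUBIC)
    hsv=cv2.cvtColor(im,cv2.COLOR_BGR2HSV);k=cv2.inRange(hsv,(0,130,70),(10,255,255))|cv2.inRange(hsv,(170,130,70),(180,255,255))
    hull=cv2.convexHull(np.argwhere(k)[:,::-1].astype(np.int32));M=cv2.moments(hull)
    K.append((np.array([M['m10'],M['m01']])/M['m00']+.5)/4-.5+[x,y]);print(K[-1],cv2.boundingRect(hull))
print("head",tri(cs,K[0],ct,K[1]))
h=cv2.resize(np.hstack([cs["image"][120:195,290:365],ct["image"][200:275,160:235]]),(800,400),interpolation=cv2.INTER_CUBIC)
e=cv2.resize(np.hstack([cs["image"][190:265,210:335][:, :100],ct["image"][145:220,215:315]]),(800,300)[0:2],interpolation=cv2.INTER_CUBIC)
cv2.imwrite("pics/crop2.png",cv2.resize(np.vstack([h,e]),(700,600)) if False else np.vstack([h[:300],e]))
E
```

```text
tri spare [ 0.44963891 -0.28564226  0.06353385]
[[155.6, 173.9], [160.8, 178.6], [165.2, 186.7]] [370, 542, 665] [160.6 186.9]
[[333.9, 214.1], [337.7, 219.3], [340.8, 226.4], [342.4, 232.8]] [399, 480, 480, 441] [337.6 224. ]
reel [ 0.4513 -0.2849  0.0582] plane yaw deg 21.4 rms 0.09
[[271.6, 193.4], [277.1, 199.6], [280.8, 209.2]] [488, 634, 731] [274.5 207.6]
[[256.5, 160.4], [257.5, 164.8], [258.8, 172.1], [259.9, 178.7]] [242, 409, 456, 391] [258.4 171.4]
reel [ 0.6511 -0.0096  0.0799] plane yaw deg 8.6 rms 0.05
[[300.9, 184.5], [306.8, 190.4], [310.4, 199.6]] [443, 599, 684] [303.4 198.2]
[[232.1, 167.6], [233.6, 176.5], [234.9, 183.1]] [673, 468, 402] [233.7 175.8]
reel [0.6344 0.0795 0.0784] plane yaw deg 10.2 rms 0.07
row [ 0.01670034 -0.08912283  0.00149201] 0.09068631087623925 empty [ 0.66776651 -0.09876549  0.08135593]
[322.25231304 137.27274758] (30, 29, 58, 52)
[186.07209945 233.41152134] (12, 0, 76, 90)
head [0.42427485 0.23769979 0.12614036]
```

View pics/crop2.png

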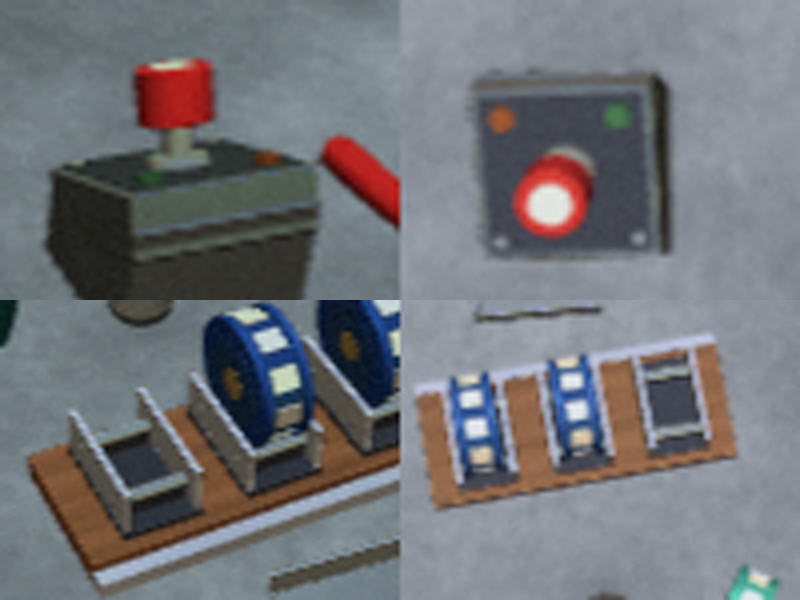

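The crop shows the knob home, with its white cap centre at scene (322.8,132.2) / top (187.9,238.2). The orange lamp spoiled the red hull in the top view. The empty cradle is at the robot's right end of the row, top (283,170). I'll fix the head, console yaw and empty cradle, then compute the goals.

```bash
cat > goal.py <<'E'
from h import *
from scipy.spatial.transform import Rotation as R
def Rt(s): q=np.array(s["ee_rot"]);return R.from_quat([q[1],q[2],q[3],q[0]])
def goal(grasp,ap,jaw,off=.054):
    """print shift, turn from present pose to put the grasp point at grasp, approach ap, jaws along +-jaw"""
    s=bot.get_state();R0=Rt(s);ap=np.array(ap)/np.linalg.norm(ap);best=None
    for sg in(1,-1):
        x=sg*np.array(jaw,float);x-=x@ap*ap;x/=np.linalg.norm(x)
        d=(R.from_matrix(np.c_[x,ap,np.cross(x,ap)])*R0.inv()).as_rotvec()
        print("  turn frac",(d/(np.pi/2)).round(3),"deg",np.degrees(np.linalg.norm(d)).round(1),end="")
    p=np.array(grasp)-off*ap
    print("\n  TCP",p.round(4),"shift",(p-s["position"]).round(4),"frac",((p-s["position"])/.08).round(3))
E
python3 - <<'E'
from goal import *
cs=grab("scene");ct=grab("top")
K=[]
for c,(x,y,w,h) in((cs,(308,124,30,28)),(ct,(174,222,30,30))):
    im=cv2.resize(c["image"][y:y+h,x:x+w],None,fx=4,fy=4,interpolation=cv2.INTER_CUBIC)
    hsv=cv2.cvtColor(im,cv2.COLOR_BGR2HSV);k=cv2.inRange(hsv,(0,150,70),(8,255,255))|cv2.inRange(hsv,(172,150,70),(180,255,255))
    N,L,S,C=cv2.connectedComponentsWithStats(k);k=L==1+np.argmax(S[1:,4])
    hull=cv2.convexHull(np.argwhere(k)[:,::-1].astype(np.int32));M=cv2.moments(hull)
    K.append((np.array([M['m10'],M['m01']])/M['m00']+.5)/4-.5+[x,y])
hd=tri(cs,K[0],ct,K[1]);tp=tri(cs,(322.8,132.2),ct,(187.9,238.2))
print(K,"head",hd,"top",tp,"reproj",proj(cs,hd),proj(ct,hd))
q=lambda u,v:((u-400)/5.333+160,v/5.333+200)
l=[onz(ct,*q(501,118),.1),onz(ct,*q(617,115),.1)];s=[onz(ct,*q(501,242),.067),onz(ct,*q(639,237),.067)]
for a,b in(l,s): d=a-b;print("level axis",d.round(4),np.degrees(np.arctan2(-d[0],d[1])).round(1))
fb=(l[0]+l[1])/2-(s[0]+s[1])/2;print("back dir",fb.round(4),"panel ctr",(l[0]+l[1]+s[0]+s[1])/4)
# empty cradle: plate-top ends in crop2 (top) at z=.06
g=lambda u,v:((u-400)/4+215,(v-300)/4+145)
P=[onz(ct,*g(*p),.06) for p in((638,360),(694,348),(708,441),(650,450))]
print("plates",np.round(P,4).tolist(),"centre",np.mean(P,0).round(4))
st=bot.get_state();print(Rt(st).as_matrix().round(3).tolist())
E
```

```text
[array([322.31425326, 137.30796457]), array([188.22480509, 236.45435519])] head [0.41628793 0.23642306 0.12062935] top [0.40986865 0.23676033 0.13535475] reproj [322.09062322 137.33297357] [188.03160657 236.37984451]
level axis [0.0003 0.0762 0.    ] -0.2
level axis [-0.0007  0.0918  0.    ] 0.4
back dir [0.0781 0.0017 0.033 ] panel ctr [0.429774   0.23339252 0.0835    ]
plates [[0.6947, -0.0712, 0.06], [0.7045, -0.1233, 0.06], [0.616, -0.1324, 0.06], [0.6092, -0.0791, 0.06]] centre [ 0.6561 -0.1015  0.06  ]
[[0.273, -0.0, -0.962], [0.962, -0.0, 0.273], [-0.0, -1.0, 0.0]]
```

Run:
```python
from goal import *
ax=np.array([-.4226,0,.9063]);hd=np.array([.415,.236,.1225])
for d in(.09,0): goal(hd+d*ax,-ax,[0,1,0])
```

```text
turn frac [-0.038 -0.276  0.173] deg 29.5  turn frac [ 0.395 -0.055 -1.784] deg 164.5
  TCP [0.3541 0.236  0.253 ] shift [ 0.2107 -0.269  -0.0508] frac [ 2.634 -3.362 -0.635]
  turn frac [-0.038 -0.276  0.173] deg 29.5  turn frac [ 0.395 -0.055 -1.784] deg 164.5
  TCP [0.3922 0.236  0.1714] shift [ 0.2488 -0.269  -0.1324] frac [ 3.109 -3.362 -1.655]
```

>>> jog_arm:
  moves:
    - {"dr": [-0.038,-0.276,0.173],"delta_pos": [0.66,-0.84,0],"claw": 0}
    - {"dr": [-0.038,-0.276,0.173],"delta_pos": [0.66,-0.84,0],"claw": 0}
    - {"dr": [-0.038,-0.276,0.173],"delta_pos": [0.66,-0.84,0],"claw": 0}
    - {"dr": [-0.038,-0.276,0.173],"delta_pos": [0.66,-0.84,0],"claw": 0}
    - {"dr": [-0.038,-0.276,0.173],"delta_pos": [0.66,-0.84,0],"claw": 0}
    - {"dr": [-0.038,-0.276,0.173],"delta_pos": [0.66,-0.84,0],"claw": 0}

```text
time: 0.9
position: [0.1951, 0.4376, 0.3036]
ee_rot: [-0.381, 0.596, 0.596, -0.38]
contact_force: [-0.4, -0.2, 0.2]
grip_width: 0.0858
```

>>> jog_arm:
  moves:
    - {"dr": [0,0,0],"delta_pos": [0.66,-0.84,0],"claw": 0}
    - {"dr": [0,0,0],"delta_pos": [0.66,-0.84,0],"claw": 0}
    - {"dr": [0,0,0],"delta_pos": [0.66,-0.84,0],"claw": 0}

```text
time: 1.15
position: [0.2502, 0.3669, 0.3035]
ee_rot: [-0.382, 0.597, 0.594, -0.381]
contact_force: [-0.3, -0.0, 0.2]
grip_width: 0.0854
```

>>> jog_arm:
  moves:
    - {"dr": [0,0,0],"delta_pos": [0.66,-0.84,0],"claw": 0}
    - {"dr": [0,0,0],"delta_pos": [0.66,-0.84,0],"claw": 0}
    - {"dr": [0,0,0],"delta_pos": [0.66,-0.84,0],"claw": 0}
    - {"dr": [0,0,0],"delta_pos": [0.66,-0.84,0],"claw": 0}

```text
time: 1.48
position: [0.3046, 0.2982, 0.3039]
ee_rot: [-0.384, 0.598, 0.592, -0.379]
contact_force: [-0.1, 0.5, -0.3]
grip_width: 0.0851
```

Run:
```python
from goal import *
ax=np.array([-.4226,0,.9063]);hd=np.array([.415,.236,.1225])
for d in(.08,0): goal(hd+d*ax,-ax,[0,1,0])
print(bot.get_state()["contact_force"],bot.get_state()["time"])
```

```text
turn frac [-0.001 -0.004  0.007] deg 0.7  turn frac [ 0.837 -0.003 -1.809] deg 179.4
  TCP [0.3584 0.236  0.2439] shift [ 0.0537 -0.0622 -0.06  ] frac [ 0.672 -0.778 -0.75 ]
  turn frac [-0.001 -0.004  0.007] deg 0.7  turn frac [ 0.837 -0.003 -1.809] deg 179.4
  TCP [0.3922 0.236  0.1714] shift [ 0.0875 -0.0622 -0.1325] frac [ 1.094 -0.778 -1.656]
[-0.10773451  0.49471227 -0.25582083] 1.4833
```

>>> jog_arm:
  moves:
    - {"dr": [0,-0.004,0.007],"delta_pos": [0.67,-0.78,-0.4],"claw": 0}
    - {"dr": [0,-0.004,0.007],"delta_pos": [0.67,-0.78,-0.75],"claw": 0}
    - {"dr": [0,-0.004,0.007],"delta_pos": [0.67,-0.78,-0.75],"claw": 0}
    - {"dr": [0,-0.004,0.007],"delta_pos": [0.67,-0.78,-0.75],"claw": 0}
    - {"dr": [0,-0.004,0.007],"delta_pos": [0.67,-0.78,-0.75],"claw": 0}

```text
time: 1.9
position: [0.3582, 0.2361, 0.2433]
ee_rot: [-0.382, 0.596, 0.596, -0.38]
contact_force: [-0.4, 0.5, 0.6]
grip_width: 0.0852
```

Run:
```python
from goal import *
ax=np.array([-.4226,0,.9063]);hd=np.array([.415,.236,.1225])
goal(hd,-ax,[0,1,0])
cs=grab("scene");ct=grab("top")
cv2.imwrite("pics/near1.png",cv2.resize(np.hstack([cs["image"][80:200,260:380],ct["image"][180:300,130:250]]),(800,400),interpolation=cv2.INTER_CUBIC))
```

```text
turn frac [-0.001 -0.002  0.001] deg 0.2  turn frac [ 8.420e-01  1.000e-03 -1.812e+00] deg 179.9
  TCP [0.3922 0.236  0.1714] shift [ 0.034  -0.0001 -0.0719] frac [ 0.425 -0.001 -0.899]
```

View pics/near1.png

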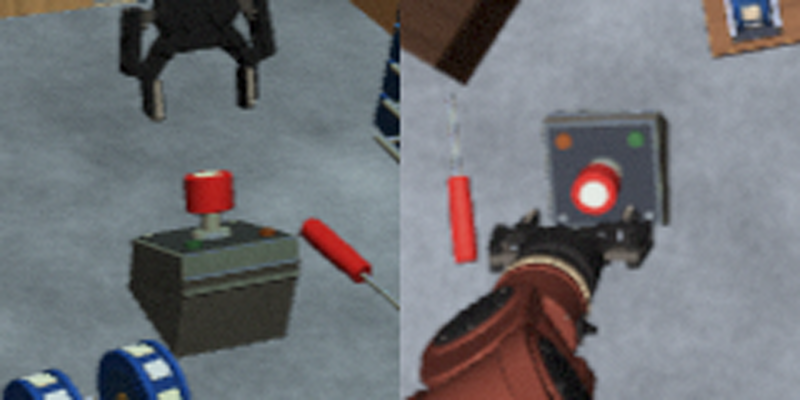

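The open jaws straddle the head evenly: fingertips at (155,110) and (247,102) in the scene crop, head at (209,192). I'll go down along the axis and close.

>>> jog_arm:
  moves:
    - {"dr": [0,0,0],"delta_pos": [0.21,0,-0.45],"claw": 0}
    - {"dr": [0,0,0],"delta_pos": [0.42,0,-0.9],"claw": 0}
    - {"dr": [0,0,0],"delta_pos": [0.42,0,-0.9],"claw": 0}
    - {"dr": [0,0,0],"delta_pos": [0.42,0,-0.9],"claw": 0.3}
    - {"dr": [0,0,0],"delta_pos": [0.42,0,-0.9],"claw": 0.3}
    - {"dr": [0,0,0],"delta_pos": [0.42,0,-0.9],"claw": 0.3}

```text
time: 2.5
position: [0.3925, 0.2383, 0.1748]
ee_rot: [-0.38, 0.595, 0.598, -0.378]
contact_force: [0.0, -1.0, 0.7]
grip_width: 0.0601
```

>>> jog_arm:
  moves:
    - {"dr": [0,0,0],"delta_pos": [0,-0.03,-0.03],"claw": 0.4}
    - {"dr": [0,0,0],"delta_pos": [0,-0.03,-0.03],"claw": 0.45}
    - {"dr": [0,0,0],"delta_pos": [0,-0.03,-0.03],"claw": 0.5}
    - {"dr": [0,0,0],"delta_pos": [0,-0.03,-0.03],"claw": 0.6}
    - {"dr": [0,0,0],"delta_pos": [0,-0.03,-0.03],"claw": 0.8}
    - {"dr": [0,0,0],"delta_pos": [0,-0.03,-0.03],"claw": 0.8}

```text
time: 3.0
position: [0.3927, 0.2365, 0.1741]
ee_rot: [-0.38, 0.595, 0.599, -0.377]
contact_force: [-10.1, 0.5, 16.9]
grip_width: 0.0447
```

>>> jog_arm:
  moves:
    - {"dr": [0,0,0],"delta_pos": [-0.04,0,0.09],"claw": 0.8}
    - {"dr": [0,0,0],"delta_pos": [-0.08,0,0.17],"claw": 0.8}
    - {"dr": [0,0,0],"delta_pos": [-0.11,0,0.23],"claw": 0.8}
    - {"dr": [0,0,0],"delta_pos": [-0.12,0,0.255],"claw": 0.8}
    - {"dr": [0,0,0],"delta_pos": [-0.12,0,0.255],"claw": 0.8}
    - {"dr": [0,0,0],"delta_pos": [-0.12,0,0.255],"claw": 0.8}

```text
time: 3.5
position: [0.383, 0.2364, 0.1948]
ee_rot: [-0.38, 0.595, 0.599, -0.377]
contact_force: [-5.4, -1.4, 4.5]
grip_width: 0.0444
```

>>> jog_arm:
  moves:
    - {"dr": [0,0,0],"delta_pos": [-0.01,0,0.02],"claw": 0.8}
    - {"dr": [0,0,0],"delta_pos": [-0.015,0,0.035],"claw": 0.8}
    - {"dr": [0,0,0],"delta_pos": [-0.015,0,0.035],"claw": 0.8}

```text
time: 3.75
position: [0.3822, 0.2364, 0.1964]
ee_rot: [-0.38, 0.595, 0.599, -0.377]
contact_force: [16.1, 4.0, -27.8]
grip_width: 0.0445
```

Run:
```python
from goal import *
cs=grab("scene");
s=cs["image"][100:175,280:380]
print(bot.get_state()["contact_force"])
cv2.imwrite("pics/out1.png",cv2.resize(s,(800,600),interpolation=cv2.INTER_CUBIC))
```

```text
[ 17.29045538   2.79241463 -28.34800037]
```

View pics/out1.png

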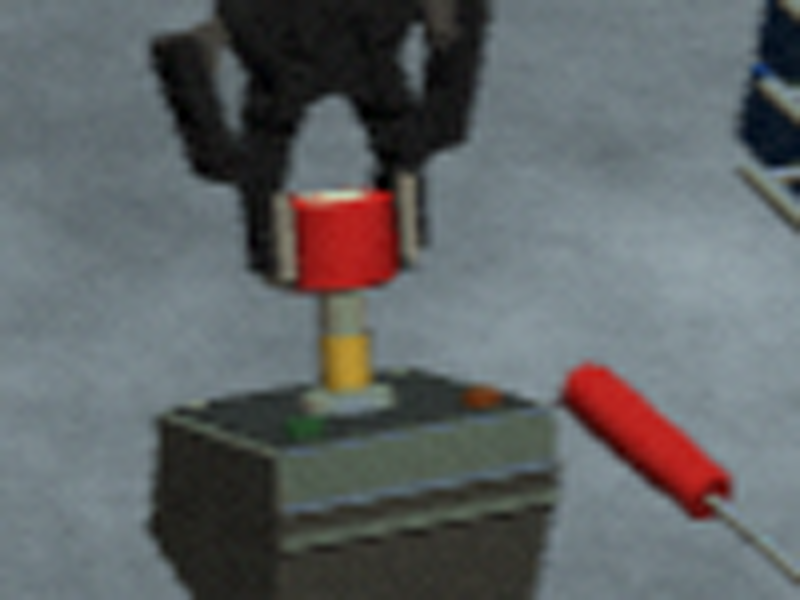

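The yellow band shows at (347,360) and the stop reads about 33 N, so the knob is out. I'll ease off, open, and back away along the axis.

>>> jog_arm:
  moves:
    - {"dr": [0,0,0],"delta_pos": [0.005,0,-0.012],"claw": 0.8}
    - {"dr": [0,0,0],"delta_pos": [0.005,0,-0.012],"claw": 0.4}
    - {"dr": [0,0,0],"delta_pos": [0.005,0,-0.012],"claw": 0}
    - {"dr": [0,0,0],"delta_pos": [0.005,0,-0.012],"claw": 0}
    - {"dr": [0,0,0],"delta_pos": [0.005,0,-0.012],"claw": 0}
    - {"dr": [0,0,0],"delta_pos": [0.005,0,-0.012],"claw": 0}
    - {"dr": [0,0,0],"delta_pos": [-0.2,0,0.43],"claw": 0}
    - {"dr": [0,0,0],"delta_pos": [-0.4,0,0.86],"claw": 0}
    - {"dr": [0,0,0],"delta_pos": [-0.4,0,0.86],"claw": 0}
    - {"dr": [0,0,0],"delta_pos": [-0.4,0,0.86],"claw": 0}

```text
time: 4.63
position: [0.3507, 0.2372, 0.2673]
ee_rot: [-0.38, 0.595, 0.601, -0.375]
contact_force: [0.7, 0.6, -0.1]
grip_width: 0.0853
```

Run:
```python
from goal import *
cs=grab("scene");ct=grab("top")
n=lambda c,b:(cv2.inRange(cv2.cvtColor(c["image"],cv2.COLOR_BGR2HSV)[b[1]:b[1]+b[3],b[0]:b[0]+b[2]],(15,130,90),(32,255,255))>0).sum()
print("yellow px",n(cs,(312,130,25,25)))
# board corners
b=(205,140,105,65);im=ct["image"];hsv=cv2.cvtColor(im,cv2.COLOR_BGR2HSV)
k=cv2.inRange(hsv,(3,80,50),(18,220,220));m=np.zeros_like(k);x,y,w,h=b;m[y:y+h,x:x+w]=k[y:y+h,x:x+w]
N,L,S,C=cv2.connectedComponentsWithStats(m)
pts=np.vstack([np.argwhere(L==i)[:,::-1] for i in range(1,N) if S[i,4]>30])
W=np.array([onz(ct,u,v,.02)[:2] for u,v in cv2.convexHull(pts.astype(np.int32))[:,0]])
r=cv2.minAreaRect((W*1000).astype(np.float32));print("board",r)
# spare grasp: high hover; axle dir from plane yaw 21.4
t=np.radians(21.4);goal([.451,-.285,.16],[0,0,-1],[-np.sin(t),np.cos(t),0])
```

```text
yellow px 35
board ((645.6652221679688, -10.468368530273438), (108.32762908935547, 286.41717529296875), 8.460822105407715)
  turn frac [-0.057  0.276  0.234] deg 33.0  turn frac [ 0.385  0.08  -1.724] deg 159.2
  TCP [ 0.451 -0.285  0.214] shift [ 0.1009 -0.5214 -0.0509] frac [ 1.261 -6.518 -0.637]
```

The knob holds out (yellow visible, 35 px). The board centre is about (0.646,-0.010) with yaw 8.5°, which puts the empty seat near (0.661,-0.099). Now over to the spare.

>>> jog_arm:
  moves:
    - {"dr": [-0.057,0.276,0.234],"delta_pos": [0.2,-0.5,0],"claw": 0.15}
    - {"dr": [-0.057,0.276,0.234],"delta_pos": [0.2,-1,0],"claw": 0.15}
    - {"dr": [-0.057,0.276,0.234],"delta_pos": [0.2,-1,0],"claw": 0.15}
    - {"dr": [-0.057,0.276,0.234],"delta_pos": [0.2,-1,0],"claw": 0.15}
    - {"dr": [-0.057,0.276,0.234],"delta_pos": [0.2,-1,0],"claw": 0.15}
    - {"dr": [-0.057,0.276,0.234],"delta_pos": [0.2,-1,0],"claw": 0.15}

```text
time: 5.23
position: [0.3679, 0.1557, 0.2633]
ee_rot: [0.4, -0.396, -0.583, 0.586]
contact_force: [-1.0, 0.3, -0.6]
grip_width: 0.0725
```

>>> jog_arm:
  moves:
    - {"dr": [0,0,0],"delta_pos": [0.2,-1,0],"claw": 0.15}
    - {"dr": [0,0,0],"delta_pos": [0.2,-1,0],"claw": 0.15}
    - {"dr": [0,0,0],"delta_pos": [0.2,-1,0],"claw": 0.15}

```text
time: 5.48
position: [0.3849, 0.0708, 0.262]
ee_rot: [0.401, -0.399, -0.581, 0.585]
contact_force: [0.5, 0.9, 0.4]
grip_width: 0.0725
```

>>> jog_arm:
  moves:
    - {"dr": [0,0,0],"delta_pos": [0.2,-1,0],"claw": 0.15}
    - {"dr": [0,0,0],"delta_pos": [0.2,-1,0],"claw": 0.15}
    - {"dr": [0,0,0],"delta_pos": [0.2,-1,0],"claw": 0.15}

```text
time: 5.73
position: [0.4019, -0.014, 0.261]
ee_rot: [0.401, -0.402, -0.579, 0.584]
contact_force: [-0.2, -0.1, 0.2]
grip_width: 0.0724
```

>>> jog_arm:
  moves:
    - {"dr": [0,0,0],"delta_pos": [0.2,-1,0],"claw": 0.15}
    - {"dr": [0,0,0],"delta_pos": [0.2,-1,0],"claw": 0.15}
    - {"dr": [0,0,0],"delta_pos": [0.2,-1,0],"claw": 0.15}

```text
time: 5.98
position: [0.419, -0.099, 0.2602]
ee_rot: [0.402, -0.406, -0.578, 0.583]
contact_force: [0.1, -0.6, 0.1]
grip_width: 0.0728
```

>>> jog_arm:
  moves:
    - {"dr": [0,0,0],"delta_pos": [0.2,-1,0],"claw": 0.15}
    - {"dr": [0,0,0],"delta_pos": [0.2,-1,0],"claw": 0.15}
    - {"dr": [0,0,0],"delta_pos": [0.2,-1,0],"claw": 0.15}

```text
time: 6.23
position: [0.4362, -0.1842, 0.2593]
ee_rot: [0.402, -0.409, -0.576, 0.583]
contact_force: [-1.1, -1.2, 0.9]
grip_width: 0.0724
```

>>> jog_arm:
  moves:
    - {"dr": [0,0,0],"delta_pos": [0.2,-1,0],"claw": 0.15}
    - {"dr": [0,0,0],"delta_pos": [0.2,-1,0],"claw": 0.15}
    - {"dr": [0,0,0],"delta_pos": [0.2,-1,0],"claw": 0.15}
    - {"dr": [0,0,0],"delta_pos": [0.2,-1,0],"claw": 0.15}

```text
time: 6.57
position: [0.452, -0.2658, 0.2579]
ee_rot: [0.403, -0.41, -0.575, 0.582]
contact_force: [0.5, 0.5, 0.1]
grip_width: 0.0726
```

Run:
```python
from goal import *
t=np.radians(21.4)
for z in(.16,.075):goal([.450,-.285,z],[0,0,-1],[-np.sin(t),np.cos(t),0])
```

```text
turn frac [0.009 0.002 0.018] deg 1.8  turn frac [ 0.003 -0.014 -1.982] deg 178.4
  TCP [ 0.45  -0.285  0.214] shift [-0.002  -0.0192 -0.0439] frac [-0.025 -0.239 -0.549]
  turn frac [0.009 0.002 0.018] deg 1.8  turn frac [ 0.003 -0.014 -1.982] deg 178.4
  TCP [ 0.45  -0.285  0.129] shift [-0.002  -0.0192 -0.1289] frac [-0.025 -0.239 -1.611]
```

>>> jog_arm:
  moves:
    - {"dr": [0.009,0.002,0.018],"delta_pos": [-0.025,-0.24,-0.25],"claw": 0.15}
    - {"dr": [0.009,0.002,0.018],"delta_pos": [-0.025,-0.24,-0.55],"claw": 0.15}
    - {"dr": [0.009,0.002,0.018],"delta_pos": [-0.025,-0.24,-0.55],"claw": 0.15}
    - {"dr": [0.009,0.002,0.018],"delta_pos": [-0.025,-0.24,-0.55],"claw": 0.15}

```text
time: 6.9
position: [0.449, -0.2832, 0.2129]
ee_rot: [-0.4, 0.397, 0.584, -0.584]
contact_force: [-0.3, -0.1, 0.6]
grip_width: 0.0725
```

Run:
```python
from goal import *
t=np.radians(21.4)
for z in(.075,):goal([.450,-.285,z],[0,0,-1],[-np.sin(t),np.cos(t),0])
cs=grab("scene");ct=grab("top")
cv2.imwrite("pics/near2.png",cv2.resize(np.hstack([cs["image"][130:220,110:230],ct["image"][180:270,280:400]]),(800,300),interpolation=cv2.INTER_CUBIC))
```

```text
turn frac [-0.002 -0.002  0.   ] deg 0.2  turn frac [-0.003  0.003 -2.   ] deg 180.0
  TCP [ 0.45  -0.285  0.129] shift [ 0.001  -0.0018 -0.0839] frac [ 0.012 -0.023 -1.049]
```

View pics/near2.png

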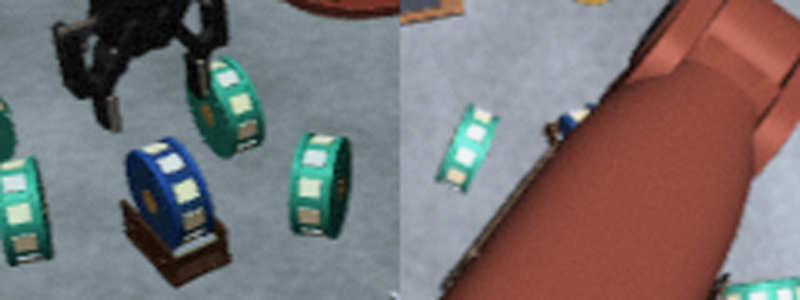

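Fingertips at (112,128) and (205,95) straddle the blue reel at (168,195). The turquoise reels are clear. I'll descend and grip.

>>> jog_arm:
  moves:
    - {"dr": [0,0,0],"delta_pos": [0.01,-0.02,-0.4],"claw": 0.15}
    - {"dr": [0,0,0],"delta_pos": [0.01,-0.02,-0.8],"claw": 0.15}
    - {"dr": [0,0,0],"delta_pos": [0.01,-0.02,-1.0],"claw": 0.15}
    - {"dr": [0,0,0],"delta_pos": [0.01,-0.02,-1.0],"claw": 0.15}
    - {"dr": [0,0,0],"delta_pos": [0.01,-0.02,-1.0],"claw": 0.3}
    - {"dr": [0,0,0],"delta_pos": [0.01,-0.02,-1.0],"claw": 0.4}
    - {"dr": [0,0,0],"delta_pos": [0.01,-0.02,-1.0],"claw": 0.45}
    - {"dr": [0,0,0],"delta_pos": [0.01,-0.02,-1.0],"claw": 0.5}

```text
time: 7.67
position: [0.4518, -0.2861, 0.1364]
ee_rot: [0.397, -0.399, -0.584, 0.584]
contact_force: [-1.0, 1.1, 0.4]
grip_width: 0.0429
```

>>> jog_arm:
  moves:
    - {"dr": [0,0,0],"delta_pos": [0,0,0],"claw": 0.52}
    - {"dr": [0,0,0],"delta_pos": [0,0,0],"claw": 0.55}
    - {"dr": [0,0,0],"delta_pos": [0,0,0],"claw": 0.6}
    - {"dr": [0,0,0],"delta_pos": [0,0,0],"claw": 0.8}
    - {"dr": [0,0,0],"delta_pos": [0,0,0],"claw": 0.8}
    - {"dr": [0,0,0],"delta_pos": [0,0,0],"claw": 0.8}

```text
time: 8.17
position: [0.4522, -0.2863, 0.1371]
ee_rot: [-0.397, 0.4, 0.584, -0.584]
contact_force: [-0.6, 2.3, 8.0]
grip_width: 0.0356
```

>>> jog_arm:
  moves:
    - {"dr": [0,0,0],"delta_pos": [0,0,0.15],"claw": 0.8}
    - {"dr": [0,0,0],"delta_pos": [0,0,0.4],"claw": 0.8}
    - {"dr": [0,0,0],"delta_pos": [0,0,0.7],"claw": 0.8}
    - {"dr": [0,0,0],"delta_pos": [0,0,1.0],"claw": 0.8}
    - {"dr": [0,0,0],"delta_pos": [0,0,1.0],"claw": 0.8}
    - {"dr": [0,0,0],"delta_pos": [0,0,1.0],"claw": 0.8}

```text
time: 8.67
position: [0.4527, -0.2869, 0.218]
ee_rot: [0.396, -0.401, -0.584, 0.584]
contact_force: [0.1, 0.1, -2.3]
grip_width: 0.0354
```

Run:
```python
from goal import *
t=np.radians(9)
goal([.661,-.099,.19],[0,0,-1],[-np.sin(t),np.cos(t),0])
cs=grab("scene");cv2.imwrite("pics/lift.png",cs["image"][120:240,80:240])
print(bot.get_state()["grip_width"],bot.get_state()["contact_force"])
hsv=cv2.cvtColor(cs["image"],cv2.COLOR_BGR2HSV)
k=cv2.inRange(hsv,(105,120,40),(125,255,255));N,L,S,C=cv2.connectedComponentsWithStats(k)
print([(S[i].tolist(),C[i].round(1).tolist()) for i in range(1,N) if S[i,4]>100 and S[i,1]>120])
```

```text
turn frac [ 0.003  0.003 -0.138] deg 12.4  turn frac [-0.004  0.004  1.862] deg 167.6
  TCP [ 0.661 -0.099  0.244] shift [0.2083 0.1879 0.026 ] frac [2.603 2.348 0.325]
0.03532427054757645 [-1.3736835   0.09364078 -2.80978849]
[([144, 148, 26, 36, 359], [156.7, 166.3]), ([290, 182, 28, 35, 469], [302.8, 197.9]), ([261, 191, 28, 36, 470], [273.8, 207.3])]
```

>>> jog_arm:
  moves:
    - {"dr": [0,0,-0.07],"delta_pos": [0.3,0.25,0.1],"claw": 0.8}
    - {"dr": [0,0,-0.138],"delta_pos": [0.6,0.5,0.2],"claw": 0.8}
    - {"dr": [0,0,-0.138],"delta_pos": [0.87,0.78,0.3],"claw": 0.8}
    - {"dr": [0,0,-0.138],"delta_pos": [0.87,0.78,0.3],"claw": 0.8}

```text
time: 9.05
position: [0.5246, -0.2208, 0.2406]
ee_rot: [-0.457, 0.46, 0.539, -0.538]
contact_force: [-0.2, -0.1, -1.2]
grip_width: 0.0354
```

>>> jog_arm:
  moves:
    - {"dr": [0,0,0],"delta_pos": [0.3,0.26,0],"claw": 0.8}
    - {"dr": [0,0,0],"delta_pos": [0.6,0.52,0],"claw": 0.8}
    - {"dr": [0,0,0],"delta_pos": [0.87,0.78,0],"claw": 0.8}
    - {"dr": [0,0,0],"delta_pos": [0.87,0.78,0],"claw": 0.8}

```text
time: 9.38
position: [0.5965, -0.1549, 0.2386]
ee_rot: [-0.457, 0.458, 0.54, -0.538]
contact_force: [-0.7, -0.0, -1.7]
grip_width: 0.0353
```

Run:
```python
from goal import *
t=np.radians(9)
goal([.661,-.099,.18],[0,0,-1],[-np.sin(t),np.cos(t),0])
```

```text
turn frac [-0.     0.002 -0.004] deg 0.4  turn frac [-4.000e-03 -1.000e-03  1.996e+00] deg 179.6
  TCP [ 0.661 -0.099  0.234] shift [ 0.0645  0.0559 -0.0046] frac [ 0.806  0.698 -0.057]
```

>>> jog_arm:
  moves:
    - {"dr": [0,0.002,-0.004],"delta_pos": [0.3,0.26,0],"claw": 0.8}
    - {"dr": [0,0.002,-0.004],"delta_pos": [0.6,0.52,0],"claw": 0.8}
    - {"dr": [0,0.002,-0.004],"delta_pos": [0.8,0.7,0],"claw": 0.8}
    - {"dr": [0,0.002,-0.004],"delta_pos": [0.8,0.7,0],"claw": 0.8}
    - {"dr": [0,0.002,-0.004],"delta_pos": [0.8,0.7,0],"claw": 0.8}

```text
time: 9.8
position: [0.6602, -0.0981, 0.2364]
ee_rot: [0.46, -0.458, -0.538, 0.538]
contact_force: [-0.2, 0.6, -0.9]
grip_width: 0.0356
```

Run:
```python
from goal import *
cs=grab("scene");ct=grab("top");s=bot.get_state();print(s["position"],s["grip_width"])
# predicted: held reel centre under TCP by .0745, seat, plate top corners in scene view
for nm,p in(("held",s["position"]-[0,0,.0745]),("seat",[.661,-.099,.0826])):print(nm,proj(cs,p).round(1),proj(ct,p).round(1))
im=cs["image"].copy();T=np.radians(9);X=np.array([np.cos(T),np.sin(T),0]);Y=np.array([-np.sin(T),np.cos(T),0])
x0,y0,w,h=190,130,160,120
big=cv2.resize(im[y0:y0+h,x0:x0+w],None,fx=5,fy=5,interpolation=cv2.INTER_CUBIC)
for sx in(-1,1):
    for sy in(-1,1):
        u,v=proj(cs,np.array([.661,-.099,.06])+sx*.046*X+sy*.026*Y);cv2.drawMarker(big,(int((u-x0+.5)*5),int((v-y0+.5)*5)),(0,255,255),0,12,1)
cv2.imwrite("pics/above.png",big)
```

```text
[ 0.65951714 -0.09939478  0.23731326] 0.03539819092337604
held [242.4 193.4] [283.9 161.4]
seat [242.6 217.5] [282.7 167. ]
```

View pics/above.png

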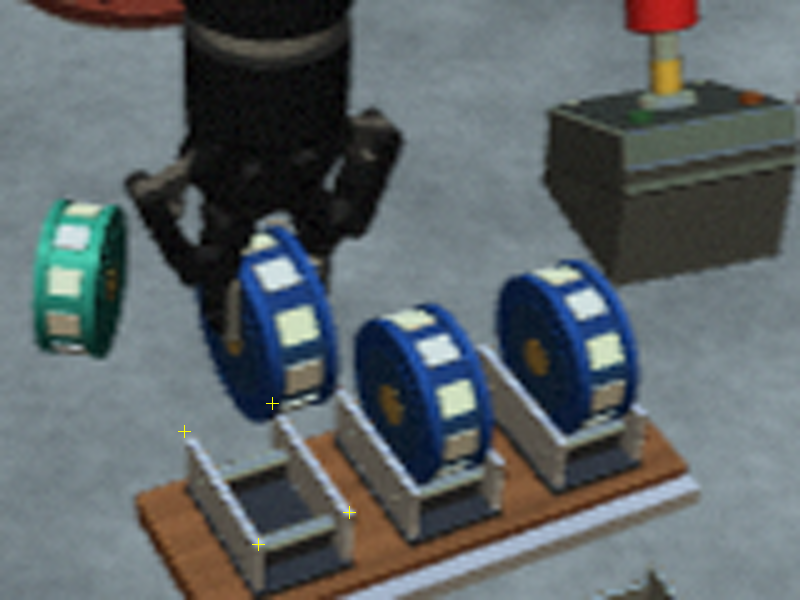

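Held reel spans about (200..337, 222..422) in the crop. The actual plate corners lie about (+5,+9) crop px from my markers, and the reel itself about (+4,+2) from its prediction. I'll convert the difference to a shift.

Run:
```python
from goal import *
cs=grab("scene")
A=np.array([(189,441),(264,551),(279,417),(352,519)])/5+[190,130]-.5
c=np.mean([onz(cs,*a,.06) for a in A],0);print("cradle by scene",c)
s=bot.get_state();p=s["position"]-[0,0,.0745];h=np.array([268,322])/5+[190,130]-.5
print("held by scene",onz(cs,*h,p[2]),"by arm",p)
W=[onz(cs,*a,.06) for a in A];print("yaw",[np.degrees(np.arctan2(*(W[i]-W[i+1])[[1,0]])).round(1) for i in(0,2)])
```

```text
cradle by scene [ 0.66832629 -0.09845714  0.06      ]
held by scene [ 0.66235137 -0.09844688  0.16322449] by arm [ 0.65951643 -0.0996576   0.16322449]
yaw [np.float64(-170.1), np.float64(-170.8)]
```

>>> jog_arm:
  moves:
    - {"dr": [0,0,0.005],"delta_pos": [0.07,0,0],"claw": 0.8}
    - {"dr": [0,0,0.005],"delta_pos": [0.07,0,-0.2],"claw": 0.8}
    - {"dr": [0,0,0.005],"delta_pos": [0.07,0,-0.4],"claw": 0.8}
    - {"dr": [0,0,0.005],"delta_pos": [0.07,0,-0.6],"claw": 0.8}
    - {"dr": [0,0,0.005],"delta_pos": [0.07,0,-0.8],"claw": 0.8}
    - {"dr": [0,0,0.005],"delta_pos": [0.07,0,-0.9],"claw": 0.8}
    - {"dr": [0,0,0.005],"delta_pos": [0.07,0,-0.9],"claw": 0.8}
    - {"dr": [0,0,0.005],"delta_pos": [0.07,0,-0.9],"claw": 0.8}

```text
time: 10.62
position: [0.665, -0.1, 0.1658]
ee_rot: [0.458, -0.457, -0.539, 0.539]
contact_force: [0.9, -0.1, -2.0]
grip_width: 0.0356
```

Run:
```python
from goal import *
t=np.radians(9.5)
goal([.665,-.0995,.103],[0,0,-1],[-np.sin(t),np.cos(t),0])
cs=grab("scene");ct=grab("top");print(bot.get_state()["contact_force"])
cv2.imwrite("pics/low.png",cv2.resize(np.hstack([cs["image"][175:250,215:315],ct["image"][135:210,225:325]]),(800,300),interpolation=cv2.INTER_CUBIC))
```

```text
turn frac [-0.    -0.001  0.001] deg 0.1  turn frac [-2.000e-03  1.000e-03 -1.999e+00] deg 179.9
  TCP [ 0.665  -0.0995  0.157 ] shift [ 0.      0.0005 -0.0088] frac [ 0.     0.007 -0.111]
[-0.07742875  0.09342212 -2.65077038]
```

View pics/low.png

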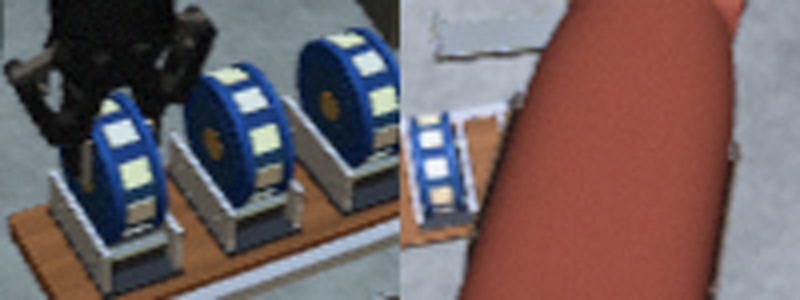

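The reel hangs between the plates of the empty cradle, centred like its neighbours, with no contact force. I'll lower it gently.

>>> jog_arm:
  moves:
    - {"dr": [0,0,0],"delta_pos": [0,0,-0.03],"claw": 0.8}
    - {"dr": [0,0,0],"delta_pos": [0,0,-0.06],"claw": 0.8}
    - {"dr": [0,0,0],"delta_pos": [0,0,-0.085],"claw": 0.8}
    - {"dr": [0,0,0],"delta_pos": [0,0,-0.085],"claw": 0.8}
    - {"dr": [0,0,0],"delta_pos": [0,0,-0.085],"claw": 0.8}

```text
time: 11.13
position: [0.6656, -0.1, 0.16]
ee_rot: [-0.457, 0.457, 0.539, -0.539]
contact_force: [-0.1, -0.1, -2.2]
grip_width: 0.0355
```

>>> jog_arm:
  moves:
    - {"dr": [0,0,0],"delta_pos": [0,0,-0.01],"claw": 0.8}
    - {"dr": [0,0,0],"delta_pos": [0,0,-0.02],"claw": 0.8}
    - {"dr": [0,0,0],"delta_pos": [0,0,-0.02],"claw": 0.8}

```text
time: 11.38
position: [0.6657, -0.0999, 0.159]
ee_rot: [-0.457, 0.457, 0.54, -0.539]
contact_force: [-2.1, 1.0, 3.2]
grip_width: 0.0353
```

>>> jog_arm:
  moves:
    - {"dr": [0,0,0],"delta_pos": [0,0,-0.01],"claw": 0.8}
    - {"dr": [0,0,0],"delta_pos": [0,0,-0.015],"claw": 0.8}
    - {"dr": [0,0,0],"delta_pos": [0,0,-0.015],"claw": 0.8}

```text
time: 11.63
position: [0.6657, -0.1, 0.1588]
ee_rot: [-0.457, 0.458, 0.54, -0.539]
contact_force: [-4.5, 1.1, 8.7]
grip_width: 0.0356
```

>>> jog_arm:
  moves:
    - {"dr": [0,0,0],"delta_pos": [-0.015,0,-0.005],"claw": 0.8}
    - {"dr": [0,0,0],"delta_pos": [-0.02,0,-0.01],"claw": 0.8}
    - {"dr": [0,0,0],"delta_pos": [-0.02,0,-0.01],"claw": 0.8}

```text
time: 11.88
position: [0.6642, -0.1, 0.1581]
ee_rot: [-0.457, 0.458, 0.54, -0.539]
contact_force: [-1.5, -0.3, 3.1]
grip_width: 0.0352
```

>>> jog_arm:
  moves:
    - {"dr": [0,0,0],"delta_pos": [-0.008,0,-0.01],"claw": 0.8}
    - {"dr": [0,0,0],"delta_pos": [-0.008,0,-0.015],"claw": 0.8}
    - {"dr": [0,0,0],"delta_pos": [-0.008,0,-0.015],"claw": 0.8}

```text
time: 12.13
position: [0.6639, -0.1, 0.1579]
ee_rot: [-0.456, 0.458, 0.54, -0.539]
contact_force: [-2.1, 1.4, 8.5]
grip_width: 0.0357
```

>>> jog_arm:
  moves:
    - {"dr": [0,0,0],"delta_pos": [0,0,0],"claw": 0.5}
    - {"dr": [0,0,0],"delta_pos": [0,0,0],"claw": 0.4}
    - {"dr": [0,0,0],"delta_pos": [0,0,0],"claw": 0.2}
    - {"dr": [0,0,0],"delta_pos": [0,0,0],"claw": 0.2}
    - {"dr": [0,0,0],"delta_pos": [0,0,0],"claw": 0.2}
    - {"dr": [0,0,0],"delta_pos": [0,0,0],"claw": 0.2}

```text
time: 12.63
position: [0.6639, -0.1, 0.1577]
ee_rot: [-0.456, 0.458, 0.54, -0.539]
contact_force: [0.0, -0.6, -0.4]
grip_width: 0.0684
```

>>> jog_arm:
  moves:
    - {"dr": [0,0,0],"delta_pos": [0,0,0.2],"claw": 0.2}
    - {"dr": [0,0,0],"delta_pos": [0,0,0.5],"claw": 0.2}
    - {"dr": [0,0,0],"delta_pos": [0,0,1],"claw": 0.2}
    - {"dr": [0,0,0],"delta_pos": [0,0,1],"claw": 0.2}
    - {"dr": [0,0,0],"delta_pos": [0,0,1],"claw": 0.2}

```text
time: 13.05
position: [0.6652, -0.1004, 0.2404]
ee_rot: [-0.455, 0.46, 0.541, -0.538]
contact_force: [-0.1, 0.4, -1.3]
grip_width: 0.0683
```

Run:
```python
from goal import *
cs=grab("scene")
cv2.imwrite("pics/placed.png",cv2.resize(cs["image"][120:240,200:360],(800,600),interpolation=cv2.INTER_CUBIC))
# next: knob push, shut fingertips (73 mm ahead of TCP) on top face centre; knob axis from grip TCP
ax=np.array([-.4226,0,.9063])
g=np.array([.3822,.2364,.1964])-.054*ax;print("head out",g)
goal(g+.09*ax,-ax,[0,1,0])
```

```text
head out [0.4050204 0.2364    0.1474598]
  turn frac [ 0.024 -0.274 -0.103] deg 26.5  turn frac [-0.415 -0.033  1.851] deg 170.8
  TCP [0.3442 0.2364 0.278 ] shift [-0.3201  0.3365  0.0395] frac [-4.002  4.206  0.493]
```

View pics/placed.png

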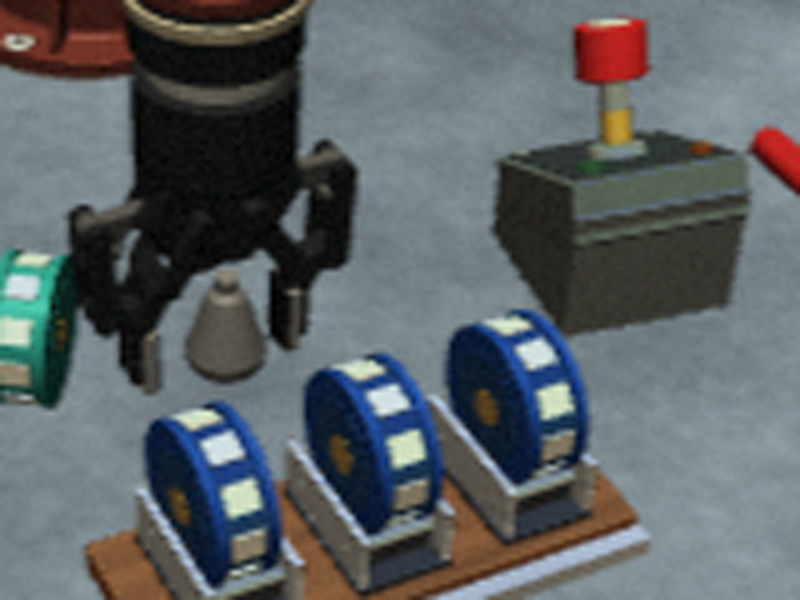

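All three reels sit alike in their cradles (spare at (212,495)), and the knob is still out with its yellow band at (617,127). Back to the knob, with the fingers shut, to push it home.

>>> jog_arm:
  moves:
    - {"dr": [0,0,0],"delta_pos": [-0.8,0.84,0.15],"claw": 0.2}
    - {"dr": [0.024,-0.274,-0.103],"delta_pos": [-0.8,0.84,0.15],"claw": 0.2}
    - {"dr": [0.024,-0.274,-0.103],"delta_pos": [-0.8,0.84,0.15],"claw": 0.2}
    - {"dr": [0.024,-0.274,-0.103],"delta_pos": [-0.8,0.84,0.15],"claw": 0.2}
    - {"dr": [0.024,-0.274,-0.103],"delta_pos": [-0.8,0.84,0.15],"claw": 0.2}
    - {"dr": [0.024,-0.274,-0.103],"delta_pos": [-0.8,0.84,0.15],"claw": 0.2}

```text
time: 13.6
position: [0.5939, -0.0312, 0.2457]
ee_rot: [-0.382, 0.596, 0.596, -0.38]
contact_force: [-0.9, 0.9, -1.0]
grip_width: 0.0681
```

>>> jog_arm:
  moves:
    - {"dr": [0,0,0],"delta_pos": [-0.8,0.84,0.1],"claw": 0.6}
    - {"dr": [0,0,0],"delta_pos": [-0.8,0.84,0.1],"claw": 1}
    - {"dr": [0,0,0],"delta_pos": [-0.8,0.84,0.1],"claw": 1}

```text
time: 13.85
position: [0.5266, 0.038, 0.2526]
ee_rot: [-0.384, 0.593, 0.595, -0.383]
contact_force: [0.5, 0.0, -1.0]
grip_width: 0.0325
```

>>> jog_arm:
  moves:
    - {"dr": [0,0,0],"delta_pos": [-0.8,0.84,0.1],"claw": 1}
    - {"dr": [0,0,0],"delta_pos": [-0.8,0.84,0.1],"claw": 1}
    - {"dr": [0,0,0],"delta_pos": [-0.8,0.84,0.1],"claw": 1}

```text
time: 14.1
position: [0.4598, 0.1072, 0.2604]
ee_rot: [-0.385, 0.591, 0.594, -0.385]
contact_force: [0.0, -0.2, -0.4]
grip_width: -0.0001
```

>>> jog_arm:
  moves:
    - {"dr": [0,0,0],"delta_pos": [-0.8,0.84,0.1],"claw": 1}
    - {"dr": [0,0,0],"delta_pos": [-0.8,0.84,0.1],"claw": 1}
    - {"dr": [0,0,0],"delta_pos": [-0.8,0.84,0.1],"claw": 1}
    - {"dr": [0,0,0],"delta_pos": [-0.8,0.84,0.1],"claw": 1}

```text
time: 14.43
position: [0.3945, 0.1764, 0.269]
ee_rot: [-0.385, 0.59, 0.595, -0.388]
contact_force: [0.6, 0.5, 0.2]
grip_width: -0.0002
```

Run:
```python
from goal import *
ax=np.array([-.4226,0,.9063]);g=np.array([.405,.2364,.1475])+.017*ax
for d in(.025,0):goal(g+d*ax,-ax,[0,1,0],off=.073)
```

```text
turn frac [-0.    -0.014 -0.005] deg 1.3  turn frac [-0.824 -0.004  1.817] deg 179.6
  TCP [0.3564 0.2364 0.2517] shift [-0.0381  0.06   -0.0173] frac [-0.477  0.75  -0.216]
  turn frac [-0.    -0.014 -0.005] deg 1.3  turn frac [-0.824 -0.004  1.817] deg 179.6
  TCP [0.367  0.2364 0.2291] shift [-0.0276  0.06   -0.0399] frac [-0.344  0.75  -0.499]
```

>>> jog_arm:
  moves:
    - {"dr": [0,-0.014,-0.005],"delta_pos": [-0.48,0.4,0],"claw": 1}
    - {"dr": [0,-0.014,-0.005],"delta_pos": [-0.48,0.75,-0.1],"claw": 1}
    - {"dr": [0,-0.014,-0.005],"delta_pos": [-0.48,0.75,-0.22],"claw": 1}
    - {"dr": [0,-0.014,-0.005],"delta_pos": [-0.48,0.75,-0.22],"claw": 1}
    - {"dr": [0,-0.014,-0.005],"delta_pos": [-0.48,0.75,-0.22],"claw": 1}

```text
time: 14.85
position: [0.3567, 0.2362, 0.2512]
ee_rot: [-0.38, 0.596, 0.596, -0.381]
contact_force: [1.1, 0.2, 1.5]
grip_width: 0.0
```

Run:
```python
from goal import *
ax=np.array([-.4226,0,.9063]);g=np.array([.405,.2364,.1475])+.017*ax
for d in(0,-.024):goal(g+d*ax,-ax,[0,1,0],off=.073)
cs=grab("scene");ct=grab("top")
cv2.imwrite("pics/push.png",cv2.resize(np.hstack([cs["image"][90:165,280:380],ct["image"][200:275,140:240]]),(800,300),interpolation=cv2.INTER_CUBIC))
```

```text
turn frac [ 0.001 -0.001 -0.001] deg 0.2  turn frac [-8.430e-01  1.000e-03  1.812e+00] deg 179.9
  TCP [0.367  0.2364 0.2291] shift [ 0.0102  0.0002 -0.0222] frac [ 0.128  0.002 -0.277]
  turn frac [ 0.001 -0.001 -0.001] deg 0.2  turn frac [-8.430e-01  1.000e-03  1.812e+00] deg 179.9
  TCP [0.3771 0.2364 0.2073] shift [ 0.0204  0.0002 -0.0439] frac [ 0.255  0.002 -0.549]
```

View pics/push.png

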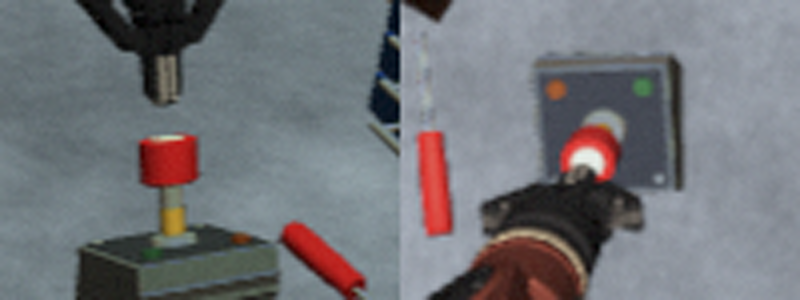

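The shut fingertips at (165,100) stand over the head at (168,160), in line with it. I'll push along the axis in steps.

>>> jog_arm:
  moves:
    - {"dr": [0,0,0],"delta_pos": [0.06,0,-0.14],"claw": 1}
    - {"dr": [0,0,0],"delta_pos": [0.13,0,-0.28],"claw": 1}
    - {"dr": [0,0,0],"delta_pos": [0.16,0,-0.35],"claw": 1}
    - {"dr": [0,0,0],"delta_pos": [0.19,0,-0.42],"claw": 1}
    - {"dr": [0,0,0],"delta_pos": [0.22,0,-0.48],"claw": 1}
    - {"dr": [0,0,0],"delta_pos": [0.24,0,-0.52],"claw": 1}
    - {"dr": [0,0,0],"delta_pos": [0.24,0,-0.52],"claw": 1}

```text
time: 15.53
position: [0.3772, 0.2348, 0.2102]
ee_rot: [-0.38, 0.597, 0.595, -0.38]
contact_force: [-1.3, 0.5, -1.1]
grip_width: 0.0001
```

>>> jog_arm:
  moves:
    - {"dr": [0,0,0],"delta_pos": [0.01,0,-0.02],"claw": 1}
    - {"dr": [0,0,0],"delta_pos": [0.015,0,-0.035],"claw": 1}
    - {"dr": [0,0,0],"delta_pos": [0.015,0,-0.035],"claw": 1}

```text
time: 15.78
position: [0.3786, 0.2346, 0.2073]
ee_rot: [-0.38, 0.597, 0.595, -0.38]
contact_force: [-0.3, -0.5, 0.2]
grip_width: 0.0001
```

>>> jog_arm:
  moves:
    - {"dr": [0,0,0],"delta_pos": [0.01,0.01,-0.02],"claw": 1}
    - {"dr": [0,0,0],"delta_pos": [0.015,0.01,-0.035],"claw": 1}
    - {"dr": [0,0,0],"delta_pos": [0.015,0.01,-0.035],"claw": 1}

```text
time: 16.03
position: [0.3796, 0.2355, 0.2055]
ee_rot: [-0.38, 0.597, 0.595, -0.38]
contact_force: [-13.9, -3.4, 23.1]
grip_width: 0.0002
```

Run:
```python
from h import *
cs=grab("scene");print(bot.get_state()["contact_force"])
k=cv2.inRange(cv2.cvtColor(cs["image"],cv2.COLOR_BGR2HSV)[125:160,308:340],(15,130,90),(32,255,255));print("yellow",(k>0).sum())
cv2.imwrite("pics/home.png",cv2.resize(cs["image"][100:175,280:380],(600,450),interpolation=cv2.INTER_CUBIC))
```

```text
[-14.70660524  -4.56631948  19.96943712]
yellow 0
```

View pics/home.png

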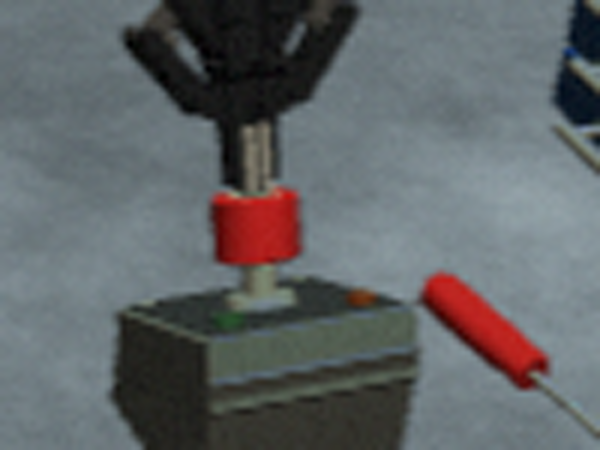

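The knob is home on its stop at about 25 N, and the yellow band is gone. I'll back off and check everything.

>>> jog_arm:
  moves:
    - {"dr": [0,0,0],"delta_pos": [-0.1,0,0.22],"claw": 1}
    - {"dr": [0,0,0],"delta_pos": [-0.45,0,0.97],"claw": 1}
    - {"dr": [0,0,0],"delta_pos": [-0.45,0,0.97],"claw": 1}
    - {"dr": [0,0,0],"delta_pos": [-0.45,0,0.97],"claw": 1}
    - {"dr": [0,0,0],"delta_pos": [-0.45,0,0.97],"claw": 1}

```text
time: 16.5
position: [0.344, 0.2361, 0.2845]
ee_rot: [-0.379, 0.597, 0.597, -0.378]
contact_force: [-0.5, 0.7, -0.8]
grip_width: 0.0004
```

Run:
```python
from meas import *
cs=grab("scene","pics/end_s.png");ct=grab("top","pics/end_t.png")
k=cv2.inRange(cv2.cvtColor(cs["image"],cv2.COLOR_BGR2HSV)[125:160,308:340],(15,130,90),(32,255,255));print("yellow",(k>0).sum(),bot.get_state()["contact_force"])
reel(cs,(228,199,36,44),ct,(272,150,22,34),[.664,-.1,.083],0.15)
reel(cs,(257,187,36,44),ct,(248,155,22,34),[.63,0,.083],0.1)
reel(cs,(286,178,36,44),ct,(224,159,22,34),[.62,.09,.083],0.1)
d=cv2.absdiff(cv2.imread("pics/top0.png"),ct["image"]).max(2);m=(d>45).astype(np.uint8)
N,L,S,C=cv2.connectedComponentsWithStats(m);print([S[i].tolist() for i in range(1,N) if S[i,4]>15])
```

```text
yellow 0 [ 0.09708852 -0.1504368   0.34678021]
[[238.8, 203.2], [244.0, 209.3], [247.8, 219.1], [249.3, 228.0], [248.4, 233.7]] [494, 684, 804, 294, 98] [242.6 217.6]
[[282.3, 156.0], [283.8, 160.6], [285.3, 167.9], [286.2, 174.7]] [292, 409, 482, 418] [284.  166.7]
reel [ 0.6617 -0.103   0.0803] plane yaw deg 10.0 rms 0.14
[[271.6, 193.4], [277.1, 199.6], [280.7, 209.2]] [489, 634, 732] [274.5 207.7]
[[256.5, 160.4], [257.5, 164.8], [258.8, 172.1], [260.0, 178.9]] [244, 408, 455, 435] [258.4 171.4]
reel [ 0.6509 -0.0097  0.0799] plane yaw deg 8.7 rms 0.05
[[300.9, 184.5], [306.8, 190.4], [310.4, 199.6]] [442, 598, 683] [303.4 198.1]
[[232.1, 167.6], [233.6, 176.5], [234.9, 183.1]] [676, 471, 414] [233.7 175.8]
reel [0.6345 0.0795 0.0784] plane yaw deg 10.2 rms 0.07
[[277, 154, 15, 26, 239], [328, 211, 20, 27, 312], [121, 248, 118, 136, 7920], [0, 317, 123, 67, 5860], [254, 327, 20, 7, 64], [246, 333, 36, 25, 367], [275, 333, 24, 17, 106], [283, 351, 27, 33, 444]]
```

```bash
python3 -c "
from rig import ticket;print(ticket.hand_in())"
```

```text
the job is handed in; nothing more can be done
None
```

I handed the job in after about 16.6 s of robot time.

- **What I did:** I pulled the red knob out to its stop, which showed the yellow band and read about 33 N, and let it go. I then lowered the blue spare from the walnut saddle onto the rods of the empty cradle under force control. Finally I pushed the knob home with the fingers shut, pressing about 25 N on its stop.
- **Last checks that passed:**
  - The yellow band is gone, and the tool was touching nothing.
  - The placed reel measures z 0.080 against 0.080 and 0.078 for its neighbours, with yaw 10° against 8.7° and 10.2°.
  - The neighbouring reels have not moved.
  - In the top view, the only changes away from the arm are at the old and new places of the spare.
- **Checks that disagreed or failed:**
  - The last fit put the placed reel about 94 mm from its neighbour, where 90 mm is expected. Stray blobs and 2 mm calibration probably account for this, and the reel looked centred between the plates in the close view after release.
  - The final overview picture could not be viewed because the limit of 12 was reached. I made that check by numbers only.

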